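# Turn the face-down tile coaster against the produce bin

### The job

One of the two tile coasters on the kitchen counter lies face down, with its cork backing up. Push it across the counter against the sloping front of the grey produce bin until it rides up and stands leaning on the bin, then tip it back towards you so that it lies flat on the counter with its blue glazed face up. Do not disturb the other coaster or the little white dish.

Things in the scene. Friction and masses are not known exactly. Their poses are not given: they have to be found in the camera images.
- coaster_center (a point): Centre (half-way through the thickness) of the coaster to turn: loose square slab 90 x 90 x 10 mm, 0.14 kg, blue glazed tile with cork backing. x, y axes parallel to its sides; z points out of the cork face: up at the start, down at the end. Pushed low on its near edge it rides up the bin's slope; with its lower edge at the foot it stays leaning there when let go, top 20 mm above the rim.
- bin: Grey gloss-painted (slippery) produce bin, fixed. Origin: middle of the foot of its sloping front, on the counter; x points level into the bin, y along the foot. Front: flat board 460 mm long rising from the foot at 48 deg from level, away from the robot, to a rim 48 mm high, 43 mm behind the foot. Behind the 14 mm board open to x = 115 mm; produce behind, 70 mm high; back board at 200, 110 high.
- other_coaster_center (a point): Centre of the other coaster, same size and make, which already lies blue glazed face up. Leave it alone.
- dish: Small white ceramic dish, 64 mm across and 28 mm high, loose on the counter between the two coasters; origin at the centre of its underside. Leave it alone.
Mind the look-alikes: they are no part of the job. What is shaped like the part that bears coaster_center but green is not meant.

How it is judged:
By the outcome, as a careful person would: the job done as asked, in the order asked, and still so for the second after the job is handed in, with the robot touching nothing.
It also fails if it takes over 42 s, if anything falls off the work surface, if the arm or the gripper's body presses on something with over 40 N, if the wrist force passes 120 N, or if a joint passes its speed limit or range.

### The arm

A 6-joint arm with a two-finger parallel gripper is mounted at the origin on the work surface. World frame = base frame: x ahead of the robot, y to its left, z up, the work surface at z = 0. Lengths are in m, angles in rad, forces in N, time in s.
With the tool pointing down it reaches from about 0.25 to 0.775 m from the base axis. Payload 4 kg.
Tool frame: the origin (TCP) lies on the centre line of the jaws, within the pads' length; the fingertips stand 17 mm ahead of it and the grasp point (between the pads) lies 2 mm behind it; z points along the fingers, y is the line along which they close (so a half turn about z gives the same grasp; the last joint's range is limited). The gripper opens to 94 mm and grips with 3 to 60 N. Pads are 16 mm wide; open, the fingers measure 119 mm over their backs; the gripper's body (75 mm by 177 mm) begins 78 mm behind the grasp point.
Start: joints at [1.137, 0.087, 1.371, -0, 1.684, -0.103], TCP at [0.179, 0.52, 0.223] pointing down, gripper open.
Joint ranges: [-3.1, 3.1], [-0.76, 2.03], [0.27, 2.55], [-1.08, 4.22], [0.17, 2.65], [-2.57, 2.57]. Speed limits (rad/s): [2.79, 2.79, 3.14, 3.14, 3.14, 3.14].

### API

Orientations are given as [roll, pitch, yaw] about the fixed x, y, z axes, in that order (R = Rz(yaw) Ry(pitch) Rx(roll)).
In Python, from bench import robot gives the robot as it stands.
- The arm moves only by the tool servo_tool, never from a script. Its argument "plan" is a list of rows, each a list of 7 numbers: the shift along the tool's x, y, z normalised to -1 to 1, where 1 is 0.1 m, then the turn, a rotation vector about the tool's x, y, z normalised to -1 to 1, where 1 is pi/2 rad, then the finger opening in mm, from 0 to 94. In form: [[x, y, z, ax, ay, az, gripper], ...]. A call has 1 to 12 rows; each row is the pose to reach, as a shift and turn from the pose commanded when the call began, along the tool's axes at that moment; what a row does not reach only later rows make up. A row lasts 1/12 s, in which the tool goes at most 41.7 mm and 7.16 degrees, less where a joint would pass 70% of its speed; a pose out of reach is approached as far as the arm can. A call with a number of a shift or a turn outside -1 to 1 is refused whole. A call with a gripper value outside its range is refused whole. The fingers move at their own pace and stop on an object; the grip force is fixed at half the most. Time passes only in rows, so rows that repeat a pose let the fingers close. It gives the time, the measured TCP pose, the force, the opening and the grip force at its end, in the units of the state.
- robot.get_obs(): the state, without advancing time (a new reading comes with each control period).
- robot.snapshot(name): name is "scene" or "top" or "wrist"; returns the picture (480x640x3 uint8, red, green, blue); there is no depth.
- robot.camera_params(name): a dict with "camera_matrix" (3x3 intrinsics, pixels), "distortion" ([k1, k2, p1, p2, k3] as OpenCV has them; the pictures are not rectified), "rvec" (rotation vector, rad) and "tvec" (3), from world to camera coordinates, as OpenCV has them; the wrist camera has in their place "tool_from_camera" (4x4, takes a point from camera to tool coordinates, whose origin is the TCP and whose axes are the flange's). Camera axes: x right, y down, z forward; pixel columns grow to the right and rows downward; lengths in m; the calibration is good to about 2 mm. A picture is of the moment at which its call begins: read the wrist's pose just before it. camera_params takes no time and is no camera call.
- robot.close_job(): hands the job in; it is judged then, once.
Trained networks look in the newest picture that a camera, given by its name, has taken for a name from the list of things; names that differ only in an ending like _2 or _b are one class to them, and where a whole thing is asked for, a point or a joint stands for the part that bears it (a point fixed in the world has none). Each returns a list of dicts, best first, with "conf" (0 to 1); they miss things now and then, are a little off and sometimes report something else, mostly with a low value. They report only what shows in the picture. A call takes as long as a camera call. They do not tell look-alikes from the thing itself.
- robot.find_in(thing, camera): "extent" ([centre column, centre row, width, height] in pixels, round what is visible of it).
The state is a dict: "time": time; "joint_positions": joint angles; "qvel": joint speeds; "joint_torque": joint torques, N m; "tool_pos": TCP position; "ee_rot": TCP orientation; "wrist_force": force on the tool from outside, world axes, zero at the start; "wrist_torque": the same for the moment, N m; "width": finger opening in m; "finger_force": force on a finger pad.
Only numpy, scipy, OpenCV 4.12 (cv2) and the standard library are available. Lean on these libraries where they do the work, as an engineer would, in place of code of your own. Each camera call takes 0.05 s, during which the arm holds its last target. There are 200 camera calls.

## Working session

There is one attempt and no reset: what is moved stays moved. The work goes in short steps, Python scripts to look and compute and a tool call to move; the robot and the scene stay as the last step left them, time stands still between calls to the robot, and variables do not carry over. Pictures are saved under pics/ and viewed, at most 10 in all, crops included, and the job is handed in when it is done.

Besides the shell and the picture viewer there is one more tool, called after "Emit:" in YAML: its name, and indented under it one key for each argument. servo_tool: Moves the arm, as the interface text tells. Scaled input: -1 to 1 covers 0.1 m each way for a shift and pi/2 rad each way for a turn. Its arguments: {"type":"object","properties":{"plan":{"type":"array","items":{"type":"array","items":{"type":"number"}}}},"required":["plan"]}

```bash
ls; mkdir -p pics; python3 - <<'E'
from bench import robot
import cv2
for n in ("scene","top"):
    im=robot.snapshot(n); cv2.imwrite(f"pics/{n}0.png",im[:,:,::-1])
    for t in ("coaster_center","bin","dish"):
        print(n,t,[(d["extent"],round(d["conf"],2)) for d in robot.find_in(t,n)])
o=robot.get_obs();print(o["time"],o["tool_pos"],o["ee_rot"])
E
```

```text
pics
scene coaster_center [([426.5, 391.0, 89.8, 78.6], 0.85), ([438.9, 231.7, 84.1, 58.6], 0.81), ([325.8, 279.8, 95.4, 73.7], 0.8)]
scene bin [([156.2, 325.8, 312.4, 308.5], 0.56)]
scene dish [([261.1, 214.0, 47.7, 32.6], 0.65)]
top coaster_center [([278.7, 218.7, 69.2, 66.3], 0.89), ([228.7, 340.6, 62.0, 68.1], 0.8), ([154.9, 181.3, 81.9, 78.8], 0.58)]
top bin [([399.7, 92.7, 341.6, 185.3], 0.86)]
top dish [([374.1, 231.7, 45.9, 45.0], 0.71)]
0.4 [0.17861382 0.52014345 0.2223383 ] [-3.14138433e+00 -3.67300173e-06  2.81081407e+00]
```

View pics/top0.png

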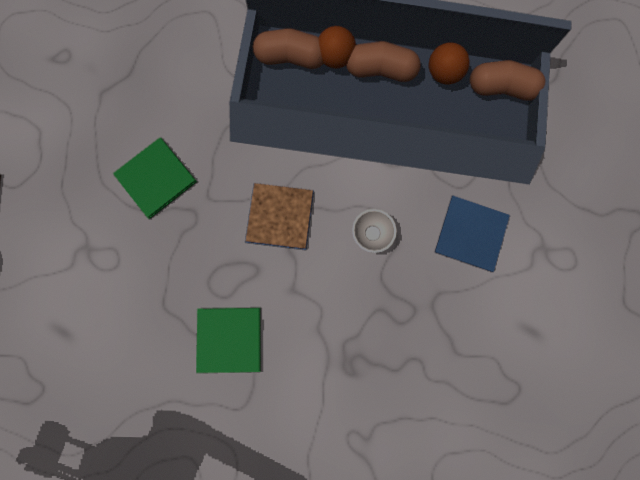

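View pics/scene0.png

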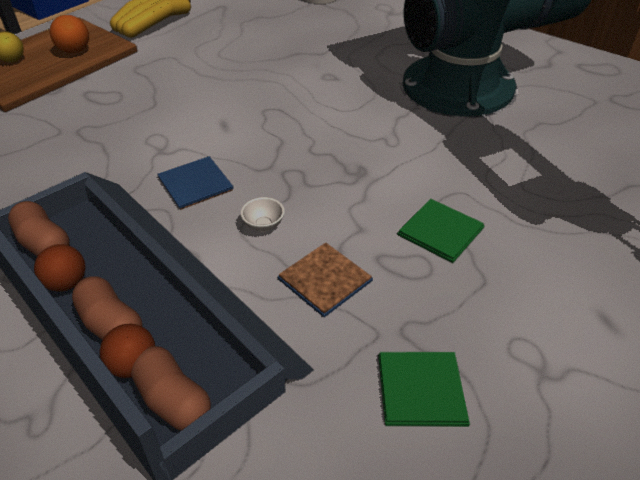

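The top picture shows the cork-up coaster at (280,216), green look-alikes at (155,178) and (229,340), the blue other coaster at (473,234) and the dish at (375,231). The bin's foot runs from about (231,140) to (532,180). The target is the cork one: it is the only square with its cork side up and a blue rim in the scene view. The other candidates are green or already blue-up. Next I'll confirm that in a crop and measure.

```bash
cat > h.py <<'E'
from bench import robot
import cv2, numpy as np
def ray(uv,cam="top",z=0.0):
    """pixels -> world points on plane z"""
    p=robot.camera_params(cam); R=cv2.Rodrigues(np.array(p["rvec"],float))[0]; t=np.array(p["tvec"],float).ravel()
    n=cv2.undistortPoints(np.array(uv,float).reshape(-1,1,2),np.array(p["camera_matrix"],float),np.array(p["distortion"],float)).reshape(-1,2)
    c=-R.T@t; d=np.c_[n,np.ones(len(n))]@R
    return c+d*((z-c[2])/d[:,2])[:,None]
E
python3 - <<'E'
from h import *
im=cv2.imread("pics/top0.png"); hsv=cv2.cvtColor(im,cv2.COLOR_BGR2HSV)
m=cv2.inRange(hsv,(5,90,50),(20,255,255)); m[:150]=0;m[290:]=0
m=cv2.morphologyEx(m,cv2.MORPH_CLOSE,np.ones((5,5)))
c=max(cv2.findContours(m,0,2)[0],key=cv2.contourArea)
b=cv2.boxPoints(cv2.minAreaRect(c)); P=ray(b,z=.01)
print(b.round(1),P.round(4),P.mean(0)); e=P[1]-P[0]; print("side",np.linalg.norm(e),np.linalg.norm(P[2]-P[1]),np.degrees(np.arctan2(e[1],e[0])))
# foot edge: crop for view
B=ray([(231,140),(532,180)]); print("foot",B)
print("rim",ray([(236,100),(546,141)],z=.048))
print("dish",ray([(374,231)],z=.014),"other",ray([(473,234)],z=.01))
p=robot.camera_params("top");R=cv2.Rodrigues(np.array(p["rvec"]))[0];print("cam",-R.T@p["tvec"])
cv2.imwrite("pics/c0.png",cv2.resize(im[80:270,210:560],None,fx=2.2,fy=2.2,interpolation=cv2.INTER_CUBIC))
E
```

```text
[[245.4 240.4]
 [252.9 182.4]
 [312.3 190.1]
 [304.8 248. ]] [[0.5074 0.1632 0.01  ]
 [0.5937 0.1545 0.01  ]
 [0.5823 0.0672 0.01  ]
 [0.4964 0.0777 0.01  ]] [0.54494521 0.11567571 0.01      ]
side 0.08670269711154292 0.08807100826848097 -5.756801688025759
foot [[ 0.66310366  0.19072067  0.        ]
 [ 0.60226886 -0.26645289  0.        ]]
rim [[ 0.7053729   0.17668208  0.048     ]
 [ 0.646642   -0.26940201  0.048     ]]
dish [[ 0.52064573 -0.0218596   0.014     ]] other [[ 0.517102   -0.16728716  0.01      ]]
cam [0.39807971 0.06068076 0.69732588]
```

View pics/c0.png

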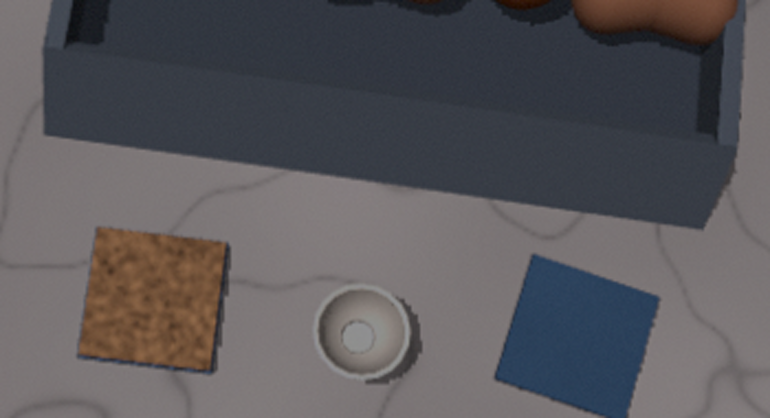

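The crop confirms it: the cork square is at about (155,300) in the crop, with the dish to its right and the blue coaster beyond. The bin's foot is clear in front of it. The bin's yaw is -7.6°. In bin axes the coaster is at (-107, +141) mm. First I'll turn to the bin's axes and travel across.

Emit:
servo_tool:
  plan:
    - [0, 0, 0, 0, 0, -0.127, 60]
    - [0, 0, 0, 0, 0, -0.127, 60]

```text
time: 0.57
tool_pos: [0.1786, 0.5202, 0.2225]
ee_rot: [3.142, -0.0, 3.015]
wrist_force: [-0.1, -0.2, -0.1]
width: 0.0843
finger_force: 0.0
```

Emit:
servo_tool:
  plan:
    - [-0.28, -0.29, 0.1, 0, 0, 0, 60]
    - [-0.56, -0.58, 0.2, 0, 0, 0, 60]
    - [-0.85, -0.88, 0.25, 0, 0, 0, 60]

```text
time: 0.82
tool_pos: [0.2511, 0.4209, 0.1962]
ee_rot: [-3.14, -0.001, 3.013]
wrist_force: [0.5, 0.1, 0.4]
width: 0.064
finger_force: 0.0
```

Emit:
servo_tool:
  plan:
    - [-0.28, -0.29, 0.1, 0, 0, 0, 60]
    - [-0.56, -0.58, 0.2, 0, 0, 0, 60]
    - [-0.85, -0.88, 0.25, 0, 0, 0, 60]

```text
time: 1.07
tool_pos: [0.3239, 0.3222, 0.1715]
ee_rot: [-3.141, -0.001, 3.011]
wrist_force: [0.2, 0.4, 0.9]
width: 0.0599
finger_force: 0.0
```

Emit:
servo_tool:
  plan:
    - [-0.28, -0.29, 0.1, 0, 0, 0, 60]
    - [-0.56, -0.58, 0.2, 0, 0, 0, 60]
    - [-0.85, -0.88, 0.25, 0, 0, 0, 60]

```text
time: 1.32
tool_pos: [0.3965, 0.2241, 0.1467]
ee_rot: [-3.142, -0.001, 3.011]
wrist_force: [0.5, -0.3, 0.3]
width: 0.0598
finger_force: 0.0
```

Emit:
servo_tool:
  plan:
    - [-0.28, -0.29, 0.1, 0, 0, 0, 60]
    - [-0.56, -0.58, 0.2, 0, 0, 0, 60]
    - [-0.85, -0.88, 0.25, 0, 0, 0, 60]
    - [-0.85, -0.88, 0.25, 0, 0, 0, 60]
    - [-0.85, -0.88, 0.25, 0, 0, 0, 60]
    - [-0.85, -0.88, 0.25, 0, 0, 0, 60]

```text
time: 1.82
tool_pos: [0.4689, 0.1277, 0.1226]
ee_rot: [3.141, -0.0, 3.009]
wrist_force: [1.1, -0.8, -0.1]
width: 0.0599
finger_force: 0.0
```

Emit:
servo_tool:
  plan:
    - [0, 0, 0.4, 0, 0, 0, 60]
    - [0, 0, 0.75, 0, 0, 0, 60]
    - [0, 0, 0.9, 0, 0, 0, 60]
    - [0, 0, 0.95, 0, 0, 0, 60]
    - [0, 0, 1.0, 0, 0, 0, 60]
    - [0, 0, 1.0, 0, 0, 0, 60]

```text
time: 2.32
tool_pos: [0.469, 0.1287, 0.023]
ee_rot: [3.141, 0.001, 3.012]
wrist_force: [0.5, -0.7, -0.3]
width: 0.06
finger_force: 0.0
```

Emit:
servo_tool:
  plan:
    - [-0.08, 0, 0.01, 0, 0, 0, 60]
    - [-0.16, 0, 0.02, 0, 0, 0, 60]
    - [-0.24, 0, 0.02, 0, 0, 0, 60]
    - [-0.3, 0, 0.02, 0, 0, 0, 60]
    - [-0.36, 0, 0.02, 0, 0, 0, 60]
    - [-0.42, 0, 0.02, 0, 0, 0, 60]
    - [-0.48, 0, 0.02, 0, 0, 0, 60]
    - [-0.54, 0, 0.02, 0, 0, 0, 60]
    - [-0.6, 0, 0.02, 0, 0, 0, 60]
    - [-0.66, 0, 0.02, 0, 0, 0, 60]

```text
time: 3.15
tool_pos: [0.535, 0.1188, 0.0206]
ee_rot: [3.142, -0.0, 3.01]
wrist_force: [-2.0, 0.0, 1.5]
width: 0.0598
finger_force: 0.8
```

Emit:
servo_tool:
  plan:
    - [-0.07, 0, 0, 0, 0, 0, 60]
    - [-0.14, 0, 0, 0, 0, 0, 60]
    - [-0.21, 0, 0, 0, 0, 0, 60]
    - [-0.28, 0, 0, 0, 0, 0, 60]
    - [-0.35, 0, 0, 0, 0, 0, 60]
    - [-0.42, 0, 0, 0, 0, 0, 60]
    - [-0.49, 0, 0, 0, 0, 0, 60]
    - [-0.56, 0, 0, 0, 0, 0, 60]
    - [-0.63, 0, 0, 0, 0, 0, 60]
    - [-0.7, 0, 0, 0, 0, 0, 60]
    - [-0.77, 0, 0, 0, 0, 0, 60]
    - [-0.84, 0, 0, 0, 0, 0, 60]

```text
time: 4.15
tool_pos: [0.6186, 0.1078, 0.0207]
ee_rot: [3.141, 0.0, 3.01]
wrist_force: [0.0, 0.8, -0.7]
width: 0.0599
finger_force: 0.3
```

```bash
python3 - <<'E'
from h import *
a=robot.snapshot("scene")[:,:,::-1][170:480,150:500];
b=robot.snapshot("top")[:,:,::-1][80:280,180:440]
a=cv2.resize(a,(400,354));b=cv2.resize(b,(400,308))
b=cv2.copyMakeBorder(b,0,46,0,0,cv2.BORDER_CONSTANT)
cv2.imwrite("pics/lean1.png",np.hstack([a,b]))
E
```

```text
(no output)
```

View pics/lean1.png

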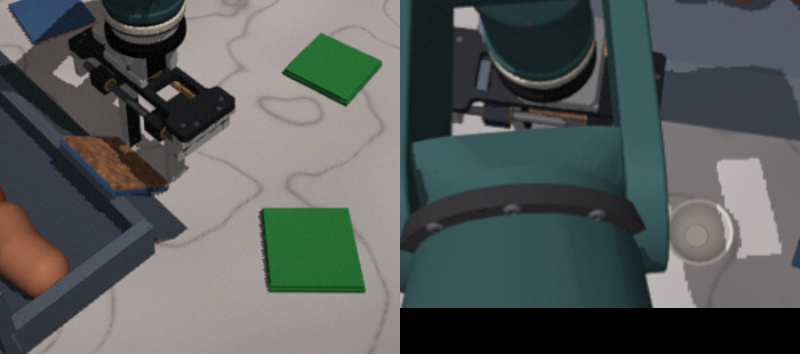

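The coaster is riding up the slope (left panel, about 115,165), cork side toward the robot and parallel to the bin, and the dish is undisturbed. About 18 mm of push is left.

Emit:
servo_tool:
  plan:
    - [-0.05, 0, 0, 0, 0, 0, 60]
    - [-0.1, 0, 0, 0, 0, 0, 60]
    - [-0.14, 0, 0, 0, 0, 0, 60]
    - [-0.16, 0, 0, 0, 0, 0, 60]
    - [-0.17, 0, 0, 0, 0, 0, 60]
    - [-0.17, 0, 0, 0, 0, 0, 60]

```text
time: 4.75
tool_pos: [0.6321, 0.1061, 0.0204]
ee_rot: [-3.141, -0.006, 3.01]
wrist_force: [-6.4, 0.2, 4.1]
width: 0.0601
finger_force: 3.6
```

Emit:
servo_tool:
  plan:
    - [-0.1, 0, 0, 0, 0, 0, 60]
    - [0.1, 0, 0, 0, 0, 0, 60]
    - [0.3, 0, -0.1, 0, 0, 0, 60]
    - [0.45, 0, -0.4, 0, 0, 0, 60]
    - [0.5, 0, -0.8, 0, 0, 0, 60]
    - [0.5, 0, -1.0, 0, 0, 0, 60]
    - [0.5, 0, -1.0, 0, 0, 0, 60]

```text
time: 5.33
tool_pos: [0.589, 0.1128, 0.1284]
ee_rot: [3.138, 0.014, 3.011]
wrist_force: [0.4, -0.2, 1.1]
width: 0.06
finger_force: 0.0
```

```bash
python3 - <<'E'
from h import *
im=robot.snapshot("scene")[:,:,::-1]; cv2.imwrite("pics/lean2f.png",im)
cv2.imwrite("pics/lean2.png",cv2.resize(im[200:420,150:450],(800,587),interpolation=cv2.INTER_CUBIC))
E
```

```text
(no output)
```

View pics/lean2.png

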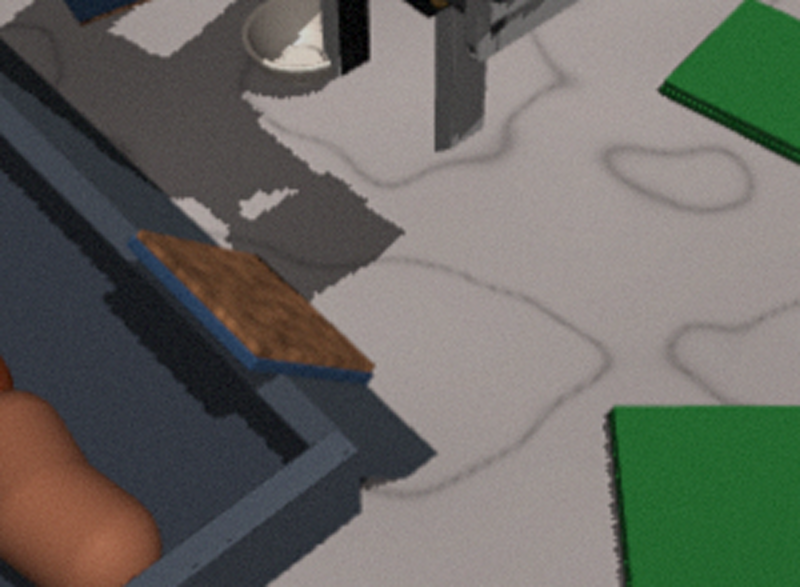

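The coaster leans flush on the slope, cork side out. Its top edge runs from (138,232) to (265,360) in the crop and stands above the rim. Now locating that edge.

```bash
python3 - <<'E'
from h import *
A=np.array([[.991,-.132],[.132,.991]]);O=np.array([.6327,-.0379])
P=ray([(201.8,287),(249.4,335)],"scene",.0736);print((P[:,:2]-O)@A.T)
Q=ray([(289.9,338)],"scene",.0067);print((Q[:,:2]-O)@A.T)
# foot right end corner crop(435,453)
print((ray([(150+435/2.667,200+453/2.667)],"scene",0)[:,:2]-O)@A.T)
o=robot.get_obs();print((np.array(o["tool_pos"][:2])-O)@A.T,o["tool_pos"][2],o["ee_rot"],o["joint_positions"])
E
```

```text
[[0.04988765 0.09634551]
 [0.05163441 0.18743424]]
[[-0.00836782  0.18196615]]
[[-0.00169355  0.23048499]]
[-0.06451455  0.1431036 ] 0.12511323014368805 [3.13960503 0.00931455 3.01049417] [ 9.45069509e-02  2.24344952e-01  1.40873704e+00 -1.46721472e-04
  1.49898754e+00 -1.34519032e+00]
```

Emit:
servo_tool:
  plan:
    - [-0.1, 0, -0.3, 0, 0, 1.0, 60]
    - [-0.3, 0, -0.4, 0, 0, 1.0, 60]
    - [-0.5, 0, -0.4, 0, 0, 1.0, 60]
    - [-0.7, 0, -0.4, 0, 0, 1.0, 60]
    - [-0.9, 0, -0.4, 0, 0, 1.0, 60]
    - [-1.0, 0, -0.4, 0, 0, 1.0, 60]
    - [-1.0, 0, -0.4, 0, 0, 1.0, 60]
    - [-1.0, 0, -0.4, 0, 0, 1.0, 60]
    - [-1.0, 0, -0.4, 0, 0, 1.0, 60]
    - [-1.0, 0, -0.4, 0, 0, 1.0, 60]
    - [-1.0, 0, -0.4, 0, 0, 1.0, 60]
    - [-1.0, 0, -0.4, 0, 0, 1.0, 60]

```text
time: 6.38
tool_pos: [0.6838, 0.0989, 0.1578]
ee_rot: [-3.138, 0.001, 1.504]
wrist_force: [0.3, -0.8, 0.2]
width: 0.06
finger_force: 0.0
```

Emit:
servo_tool:
  plan:
    - [0, 0.1, 0, 0, 0, 0.05, 60]
    - [0, 0.1, 0, 0, 0, 0.05, 60]
    - [0, 0.1, 0, 0, 0, 0.05, 60]

```text
time: 6.63
tool_pos: [0.6938, 0.0983, 0.1583]
ee_rot: [-3.139, 0.001, 1.434]
wrist_force: [-0.2, -0.2, -0.1]
width: 0.0599
finger_force: 0.0
```

```bash
python3 - <<'E'
from h import *
A=np.array([[.991,-.132],[.132,.991]]);O=np.array([.6327,-.0379])
o=robot.get_obs();print((np.array(o["tool_pos"][:2])-O)@A.T,o["tool_pos"][2],o["ee_rot"],o["joint_positions"])
E
```

```text
[0.04253504 0.14302467] 0.15825875699169237 [-3.13850702e+00  6.81416948e-04  1.43363064e+00] [ 5.99055212e-02  4.46450081e-01  1.05474865e+00 -6.42349657e-05
  1.64355325e+00  1.97067693e-01]
```

Emit:
servo_tool:
  plan:
    - [0, 0.05, 0.3, 0, 0, 0, 60]
    - [0, 0.05, 0.55, 0, 0, 0, 60]
    - [0, 0.05, 0.7, 0, 0, 0, 60]
    - [0, 0.05, 0.8, 0, 0, 0, 60]
    - [0, 0.05, 0.85, 0, 0, 0, 60]
    - [0, 0.05, 0.85, 0, 0, 0, 60]

```text
time: 7.13
tool_pos: [0.6982, 0.0978, 0.0739]
ee_rot: [-3.139, 0.0, 1.433]
wrist_force: [-0.7, -0.5, -0.1]
width: 0.0601
finger_force: 0.0
```

```bash
python3 - <<'E'
from h import *
A=np.array([[.991,-.132],[.132,.991]]);O=np.array([.6327,-.0379])
o=robot.get_obs();print((np.array(o["tool_pos"][:2])-O)@A.T,o["tool_pos"][2],o["wrist_force"])
im=robot.snapshot("scene")[:,:,::-1]
cv2.imwrite("pics/str.png",cv2.resize(im[200:420,150:450],(800,587),interpolation=cv2.INTER_CUBIC))
E
```

```text
[0.04697318 0.14312424] 0.07393534259576899 [-0.73461791 -0.50619374 -0.07573479]
```

View pics/str.png

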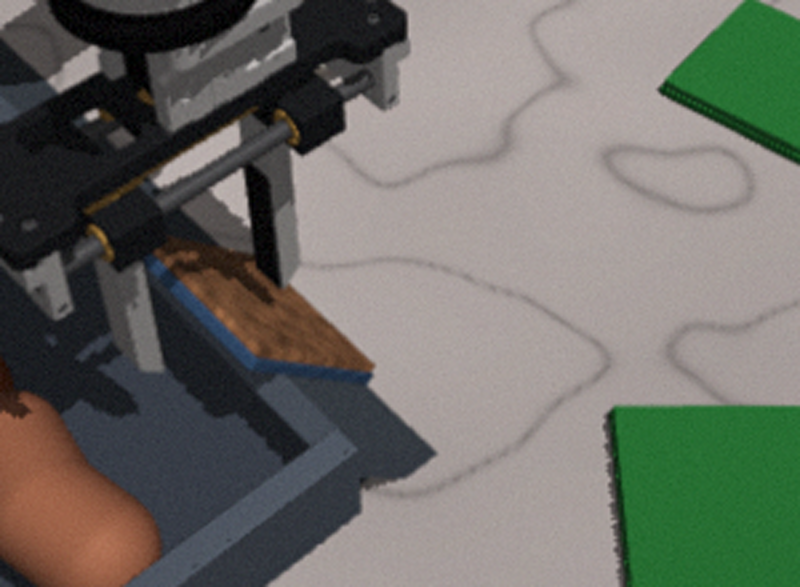

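Both fingers straddle the protruding edge, and the rear finger is inside the bin. Next is pulling the top toward the robot.

Emit:
servo_tool:
  plan:
    - [0, -0.05, 0, 0, 0, 0, 55]
    - [0, -0.1, 0, 0, 0, 0, 50]
    - [0, -0.15, 0, 0, 0, 0, 45]
    - [0, -0.2, 0, 0, 0, 0, 40]
    - [0, -0.24, 0, 0, 0, 0, 36]
    - [0, -0.28, 0, 0, 0, 0, 34]
    - [0, -0.32, 0, 0, 0, 0, 34]
    - [0, -0.36, 0, 0, 0, 0, 34]
    - [0, -0.4, 0, 0, 0, 0, 34]
    - [0, -0.44, 0, 0, 0, 0, 34]
    - [0, -0.44, 0, 0, 0, 0, 34]

```text
time: 8.1
tool_pos: [0.6545, 0.1041, 0.0753]
ee_rot: [-3.14, 0.0, 1.432]
wrist_force: [0.5, 0.2, 0.8]
width: 0.0341
finger_force: 0.3
```

```bash
python3 - <<'E'
from h import *
A=np.array([[.991,-.132],[.132,.991]]);O=np.array([.6327,-.0379])
o=robot.get_obs();print((np.array(o["tool_pos"][:2])-O)@A.T,o["tool_pos"][2],o["wrist_force"])
im=robot.snapshot("scene")[:,:,::-1]
cv2.imwrite("pics/up.png",cv2.resize(im[200:420,150:450],(800,587),interpolation=cv2.INTER_CUBIC))
E
```

```text
[0.00280974 0.14361367] 0.07533894983678971 [0.50575729 0.22405613 0.81841528]
```

View pics/up.png

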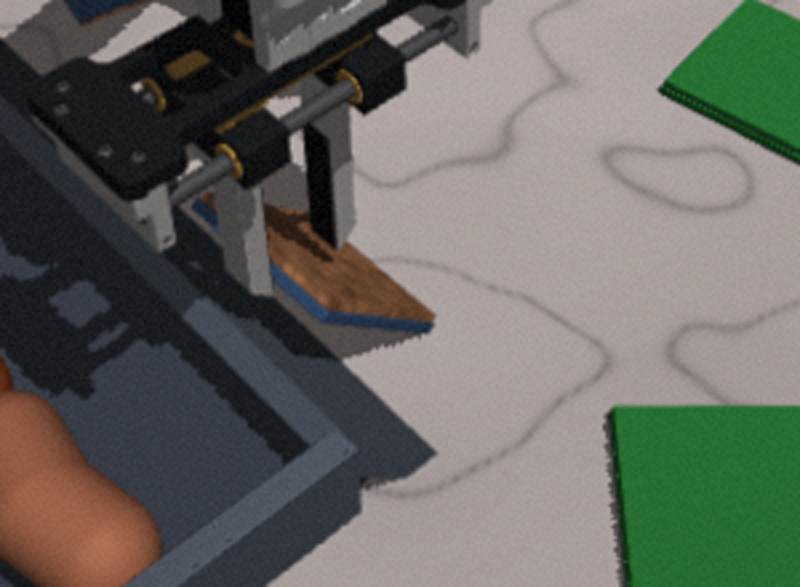

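The top came toward the robot but the lower edge slid along with it, so the coaster still leans at about 48° on the rear finger. I'll lower the fingers a little and close them. The pair of forces (rear pad at the top, front tip lower) will set it upright.

Emit:
servo_tool:
  plan:
    - [0, -0.025, 0, 0, 0, 0, 40]
    - [0, -0.05, 0, 0, 0, 0, 44]
    - [0, -0.05, 0.05, 0, 0, 0, 44]
    - [0, -0.05, 0.1, 0, 0, 0, 44]
    - [0, -0.05, 0.14, 0, 0, 0, 44]
    - [0, -0.05, 0.14, 0, 0, 0, 38]
    - [0, -0.05, 0.14, 0, 0, 0, 32]
    - [0, -0.05, 0.14, 0, 0, 0, 27]
    - [0, -0.05, 0.14, 0, 0, 0, 22]
    - [0, -0.05, 0.14, 0, 0, 0, 18]
    - [0, -0.05, 0.14, 0, 0, 0, 18]

```text
time: 9.07
tool_pos: [0.6504, 0.1048, 0.0631]
ee_rot: [-3.142, -0.0, 1.432]
wrist_force: [-1.3, 0.3, 4.6]
width: 0.023
finger_force: 28.3
```

```bash
python3 - <<'E'
from h import *
A=np.array([[.991,-.132],[.132,.991]]);O=np.array([.6327,-.0379])
o=robot.get_obs();print((np.array(o["tool_pos"][:2])-O)@A.T,o["tool_pos"][2],o["wrist_force"])
im=robot.snapshot("scene")[:,:,::-1]
cv2.imwrite("pics/up2.png",cv2.resize(im[200:420,150:450],(800,587),interpolation=cv2.INTER_CUBIC))
E
```

```text
[-0.00126787  0.14370853] 0.0631379398559646 [-1.3040905   0.27896927  4.57164953]
```

View pics/up2.png

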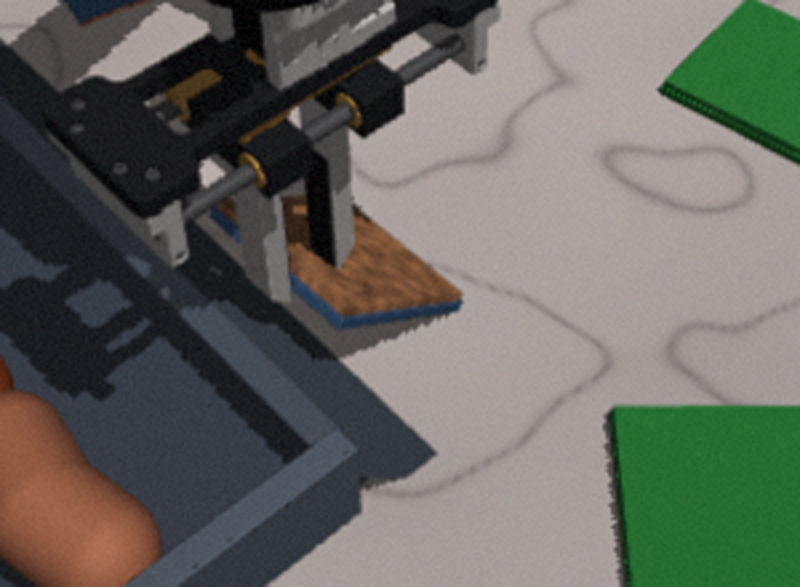

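The fingers have jammed the coaster at a flatter tilt, about 36°, and hold it firmly at 28 N. I'll use that grip: lift a little, tip it back toward the robot by turning the tool, and set its lower edge down.

Emit:
servo_tool:
  plan:
    - [0, 0, -0.1, 0, 0, 0, 12]
    - [0, -0.05, -0.25, 0, 0, 0, 12]
    - [0, -0.15, -0.4, 0, 0, 0, 12]
    - [0, -0.25, -0.55, 0, 0, 0, 12]
    - [0, -0.35, -0.7, 0, 0, 0, 12]
    - [0, -0.4, -0.8, 0, 0, 0, 12]
    - [0, -0.4, -0.8, -0.07, 0, 0, 12]
    - [0, -0.4, -0.8, -0.14, 0, 0, 12]
    - [0, -0.4, -0.8, -0.21, 0, 0, 12]
    - [0, -0.4, -0.8, -0.28, 0, 0, 12]
    - [0, -0.4, -0.8, -0.33, 0, 0, 12]
    - [0, -0.4, -0.8, -0.33, 0, 0, 12]

```text
time: 10.12
tool_pos: [0.6065, 0.1106, 0.1387]
ee_rot: [2.627, 0.001, 1.433]
wrist_force: [-1.0, -0.1, -1.0]
width: 0.012
finger_force: 0.0
```

```bash
python3 - <<'E'
from h import *
A=np.array([[.991,-.132],[.132,.991]]);O=np.array([.6327,-.0379])
o=robot.get_obs();print((np.array(o["tool_pos"][:2])-O)@A.T,o["tool_pos"][2],o["ee_rot"],o["wrist_force"],o["joint_positions"],o["width"])
im=robot.snapshot("scene")[:,:,::-1]
cv2.imwrite("pics/up3.png",cv2.resize(im[150:400,170:480],(744,600),interpolation=cv2.INTER_CUBIC))
E
```

```text
[-0.04558324  0.1436612 ] 0.13868774815803467 [2.62711572e+00 1.43101242e-03 1.43333818e+00] [-0.98247073 -0.12993741 -1.01734562] [ 0.16965506 -0.04428111  1.76042293 -0.18676941  0.93995757  0.37972936] 0.012017248899562847
```

View pics/up3.png

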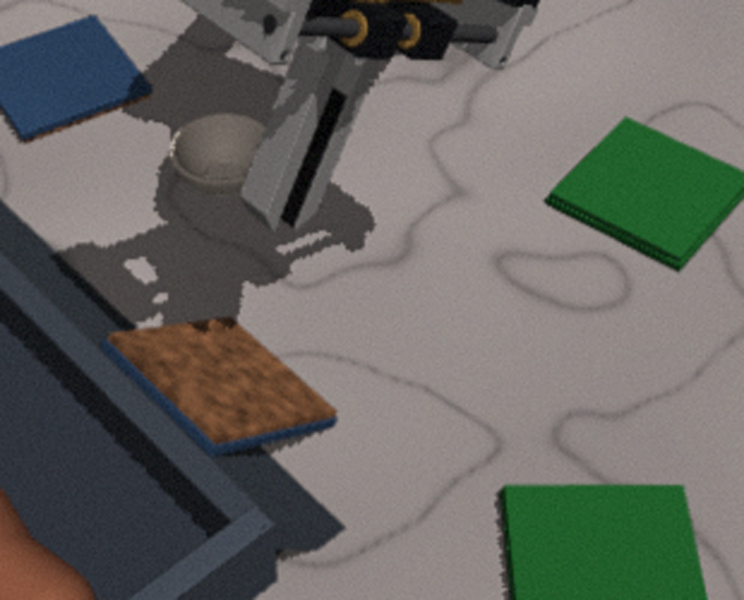

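The coaster slipped out of that grip. It is cork-up again, resting partly on the slope (near corners in the crop at (235,320) and (335,415)), and nothing else has been disturbed. I'll push it up again, then tip it by pulling the top from behind along a rising arc, so that friction on the pad unloads the lower edge rather than dragging it out.

Emit:
servo_tool:
  plan:
    - [0, -0.5, 0, 0.1, 0, 0, 60]
    - [0, -0.9, 0, 0.2, 0, 0, 60]
    - [0, -0.9, 0, 0.33, 0, 0, 60]
    - [0, -0.9, 0, 0.33, 0, 0, 60]
    - [0, -0.9, 0, 0.33, 0, 0, 60]
    - [0, -0.9, 0, 0.33, 0, 0, 60]

```text
time: 10.67
tool_pos: [0.5368, 0.1205, 0.0976]
ee_rot: [3.14, -0.001, 1.43]
wrist_force: [-0.5, -0.7, -0.4]
width: 0.0483
finger_force: 0.0
```

Emit:
servo_tool:
  plan:
    - [0, 0, 0, 0, 0, -1, 60]
    - [0, 0, 0, 0, 0, -1, 60]
    - [0, 0, 0, 0, 0, -1, 60]
    - [0, 0, 0, 0, 0, -1, 60]
    - [0, 0, 0, 0, 0, -1, 60]
    - [0, 0, 0, 0, 0, -1, 60]
    - [0, 0, 0, 0, 0, -1, 60]
    - [0, 0, 0, 0, 0, -1, 60]
    - [0, 0, 0, 0, 0, -1, 60]
    - [0, 0, 0, 0, 0, -1, 60]
    - [0, 0, 0, 0, 0, -1, 60]
    - [0, 0, 0, 0, 0, -1, 60]

```text
time: 11.67
tool_pos: [0.5338, 0.1213, 0.0983]
ee_rot: [3.141, 0.003, 2.938]
wrist_force: [0.4, 0.7, 0.0]
width: 0.0597
finger_force: 0.0
```

```bash
cat >> h.py <<'E'
A=np.array([[.991,-.132],[.132,.991]]);O=np.array([.6327,-.0379])
def tob(P): return (np.asarray(P)[...,:2]-O)@A.T
def st():
    o=robot.get_obs();print("t",o["time"],"bin xy",tob(o["tool_pos"]).round(4),"z",round(o["tool_pos"][2],4),"rot",np.round(o["ee_rot"],3),"F",np.round(o["wrist_force"],1))
def blob(lo,hi,box):
    im=robot.snapshot("scene")[:,:,::-1]; h=cv2.cvtColor(np.ascontiguousarray(im),cv2.COLOR_BGR2HSV)
    m=cv2.inRange(h,lo,hi); k=np.zeros_like(m); x0,y0,x1,y1=box; k[y0:y1,x0:x1]=m[y0:y1,x0:x1]
    k=cv2.morphologyEx(k,cv2.MORPH_CLOSE,np.ones((5,5)))
    c=max(cv2.findContours(k,0,2)[0],key=cv2.contourArea)
    return cv2.contourArea(c),cv2.approxPolyDP(cv2.convexHull(c),4,True).reshape(-1,2)
CORK=((5,90,50),(20,255,255)); BLUE=((100,120,40),(125,255,255))
E
python3 - <<'E'
from h import *
st()
a,q=blob(*CORK,(200,240,400,400)); print(a,q.tolist())
for z in (.01,.03): print(z,tob(ray(q,"scene",z)).round(4).tolist())
E
```

```text
t 11.6667 bin xy [-0.1191  0.1447] z 0.0983 rot [3.141e+00 3.000e-03 2.938e+00] F [0.4 0.7 0. ]
2581.0 [[215, 290], [266, 283], [309, 322], [260, 334]]
0.01 [[0.0146, 0.0612], [-0.0413, 0.0968], [-0.0398, 0.1817], [0.0158, 0.1549]]
0.03 [[0.023, 0.0767], [-0.0311, 0.1111], [-0.0296, 0.1932], [0.0242, 0.1672]]
```

Emit:
servo_tool:
  plan:
    - [0, 0, 0.3, 0, 0, -0.046, 60]
    - [0, 0, 0.55, 0, 0, -0.046, 60]
    - [0, 0, 0.7, 0, 0, -0.046, 60]
    - [0, 0, 0.77, 0, 0, -0.046, 60]
    - [0, 0, 0.77, 0, 0, -0.046, 60]

```text
time: 12.13
tool_pos: [0.5324, 0.121, 0.0189]
ee_rot: [-3.141, -0.002, 3.003]
wrist_force: [0.1, 0.4, 0.7]
width: 0.06
finger_force: 0.0
```

Emit:
servo_tool:
  plan:
    - [-0.15, 0, 0, 0, 0, 0, 60]
    - [-0.3, 0, 0, 0, 0, 0, 60]
    - [-0.4, 0, 0, 0, 0, 0, 60]
    - [-0.48, 0, 0, 0, 0, 0, 60]
    - [-0.56, 0, 0, 0, 0, 0, 60]
    - [-0.64, 0, 0, 0, 0, 0, 60]
    - [-0.72, 0, 0, 0, 0, 0, 60]
    - [-0.8, 0, 0, 0, 0, 0, 60]
    - [-0.88, 0, 0, 0, 0, 0, 60]
    - [-0.94, 0, 0, 0, 0, 0, 60]
    - [-0.97, 0, 0, 0, 0, 0, 60]
    - [-0.97, 0, 0, 0, 0, 0, 60]

```text
time: 13.13
tool_pos: [0.6303, 0.1075, 0.0198]
ee_rot: [3.142, 0.0, 3.004]
wrist_force: [-0.4, 0.2, -0.4]
width: 0.0606
finger_force: 0.0
```

```bash
python3 -c "
from h import *
st()"
```

```text
t 13.1333 bin xy [-0.0215  0.1438] z 0.0198 rot [3.142 0.    3.004] F [-0.4  0.2 -0.4]
```

Emit:
servo_tool:
  plan:
    - [-0.03, 0, 0, 0, 0, 0, 60]
    - [-0.05, 0, 0, 0, 0, 0, 60]
    - [-0.05, 0, 0, 0, 0, 0, 60]
    - [-0.05, 0, 0, 0, 0, 0, 60]

```text
time: 13.47
tool_pos: [0.632, 0.1074, 0.0197]
ee_rot: [-3.141, -0.006, 3.004]
wrist_force: [-5.8, 0.4, 3.7]
width: 0.0598
finger_force: 3.1
```

Emit:
servo_tool:
  plan:
    - [0.03, 0, 0, 0, 0, 0, 60]
    - [0.25, 0, -0.05, 0, 0, 0, 60]
    - [0.4, 0, -0.35, 0, 0, 0, 60]
    - [0.4, 0, -0.75, 0, 0, 0, 60]
    - [0.4, 0, -1.0, 0, 0, 0, 60]
    - [0.4, 0, -1.0, 0, 0, 0, 60]

```text
time: 13.97
tool_pos: [0.5992, 0.1131, 0.1286]
ee_rot: [3.138, 0.016, 3.004]
wrist_force: [0.7, 0.3, 0.5]
width: 0.0601
finger_force: 0.0
```

```bash
python3 - <<'E'
from h import *
st()
a,q=blob(*CORK,(180,240,400,400)); print(a,q.tolist())
print(tob(ray(q,"scene",.0736)).round(4).tolist()); print(tob(ray(q,"scene",.0067)).round(4).tolist())
E
```

```text
t 13.9667 bin xy [-0.0531  0.1452] z 0.1286 rot [3.138 0.016 3.004] F [0.7 0.3 0.5]
1607.5 [[202, 286], [240, 294], [288, 338], [245, 332]]
[[0.0488, 0.0952], [0.0239, 0.1349], [0.0237, 0.2187], [0.0527, 0.1811]]
[[0.0217, 0.0415], [-0.0064, 0.0861], [-0.0067, 0.1804], [0.026, 0.1381]]
```

It is leaning again, seated as before. I'll turn and place the rear finger behind the top, this time with the gripper wide open.

Emit:
servo_tool:
  plan:
    - [-0.1, 0, -0.2, 0, 0, 1, 94]
    - [-0.3, 0, -0.3, 0, 0, 1, 94]
    - [-0.5, 0, -0.3, 0, 0, 1, 94]
    - [-0.72, -0.06, -0.3, 0, 0, 1, 94]
    - [-0.72, -0.06, -0.3, 0, 0, 1, 94]
    - [-0.72, -0.06, -0.3, 0, 0, 1, 94]
    - [-0.72, -0.06, -0.3, 0, 0, 1, 94]
    - [-0.72, -0.06, -0.3, 0, 0, 1, 94]
    - [-0.72, -0.06, -0.3, 0, 0, 1, 94]
    - [-0.72, -0.06, -0.3, 0, 0, 1, 94]
    - [-0.72, -0.06, -0.3, 0, 0, 1, 94]
    - [-0.72, -0.06, -0.3, 0, 0, 1, 94]

```text
time: 15.02
tool_pos: [0.665, 0.0966, 0.1479]
ee_rot: [-3.139, 0.0, 1.498]
wrist_force: [-0.1, 0.0, 0.1]
width: 0.0943
finger_force: 0.0
```

Emit:
servo_tool:
  plan:
    - [0, 0, 0, 0, 0, 0.04, 94]
    - [0, 0, 0, 0, 0, 0.04, 94]

```text
time: 15.18
tool_pos: [0.665, 0.0966, 0.148]
ee_rot: [-3.14, 0.001, 1.44]
wrist_force: [-0.2, -0.0, -0.3]
width: 0.094
finger_force: 0.0
```

```bash
python3 -c "
from h import *
st()"
```

```text
t 15.1833 bin xy [0.0143 0.1375] z 0.148 rot [-3.14e+00  1.00e-03  1.44e+00] F [-0.2 -0.  -0.3]
```

Emit:
servo_tool:
  plan:
    - [0, 0.06, 0.1, 0, 0, 0, 94]
    - [0, 0.06, 0.35, 0, 0, 0, 94]
    - [0, 0.06, 0.6, 0, 0, 0, 94]
    - [0, 0.06, 0.72, 0, 0, 0, 94]
    - [0, 0.06, 0.78, 0, 0, 0, 94]
    - [0, 0.06, 0.78, 0, 0, 0, 94]
    - [0, 0.06, 0.78, 0, 0, 0, 94]

```text
time: 15.77
tool_pos: [0.6718, 0.0959, 0.0723]
ee_rot: [3.141, -0.0, 1.442]
wrist_force: [0.2, -0.2, -0.9]
width: 0.0944
finger_force: 0.0
```

```bash
python3 - <<'E'
from h import *
st()
a,q=blob(*CORK,(180,240,400,400)); print(a,q.tolist())
E
```

```text
t 15.7667 bin xy [0.0211 0.1378] z 0.0723 rot [ 3.141 -0.     1.442] F [ 0.2 -0.2 -0.9]
1601.0 [[209, 293], [247, 296], [288, 338], [245, 332]]
```

Emit:
servo_tool:
  plan:
    - [0, -0.07, 0.0, 0, 0, 0, 94]
    - [0, -0.18, -0.09, 0, 0, 0, 94]
    - [0, -0.29, -0.16, 0, 0, 0, 94]
    - [0, -0.41, -0.21, 0, 0, 0, 94]
    - [0, -0.53, -0.24, 0, 0, 0, 94]
    - [0, -0.66, -0.25, 0, 0, 0, 94]
    - [0, -0.79, -0.25, 0, 0, 0, 94]
    - [0, -0.89, -0.25, 0, 0, 0, 94]
    - [0, -0.9, -0.25, 0, 0, 0, 94]
    - [0, -0.9, -0.25, 0, 0, 0, 94]
    - [0, -0.9, -0.25, 0, 0, 0, 94]

```text
time: 16.73
tool_pos: [0.5827, 0.1075, 0.0977]
ee_rot: [3.14, -0.0, 1.441]
wrist_force: [0.2, 0.5, -0.7]
width: 0.0941
finger_force: 0.0
```

```bash
python3 - <<'E'
from h import *
st()
for c in (CORK,BLUE):
    a,q=blob(*c,(180,240,420,400)); print(a,q.tolist()); print(tob(ray(q,"scene",.01)).round(3).tolist())
im=robot.snapshot("scene")[:,:,::-1]
cv2.imwrite("pics/tip.png",cv2.resize(im[170:400,170:480],(744,552),interpolation=cv2.INTER_CUBIC))
E
```

```text
t 16.7333 bin xy [-0.0688  0.1375] z 0.0977 rot [ 3.14  -0.     1.441] F [ 0.2  0.5 -0.7]
457.5 [[208, 399], [180, 399], [180, 370]]
[[0.113, 0.184], [0.136, 0.163], [0.115, 0.132]]
3667.0 [[302, 259], [346, 296], [294, 334], [251, 292]]
[[-0.105, 0.097], [-0.102, 0.183], [-0.014, 0.183], [-0.017, 0.095]]
```

The blue face is up and flat, about 88 x 87 mm, in front of the bin. I'll withdraw upward and check.

Emit:
servo_tool:
  plan:
    - [0, 0, -0.3, 0, 0, 0, 94]
    - [0, 0, -0.6, 0, 0, 0, 94]
    - [0, 0, -0.9, 0, 0, 0, 94]
    - [0, 0, -0.9, 0, 0, 0, 94]
    - [0, 0, -0.9, 0, 0, 0, 94]
    - [0, 0, -0.9, 0, 0, 0, 94]

```text
time: 17.38
tool_pos: [0.582, 0.1074, 0.1859]
ee_rot: [-3.14, 0.0, 1.441]
wrist_force: [-0.5, 1.3, 0.7]
width: 0.0937
finger_force: 0.0
```

```bash
python3 - <<'E'
from h import *
st()
cv2.imwrite("pics/final.png",robot.snapshot("scene")[:,:,::-1])
E
```

```text
t 17.3833 bin xy [-0.0694  0.1373] z 0.1859 rot [-3.14   0.     1.441] F [-0.5  1.3  0.7]
```

View pics/final.png

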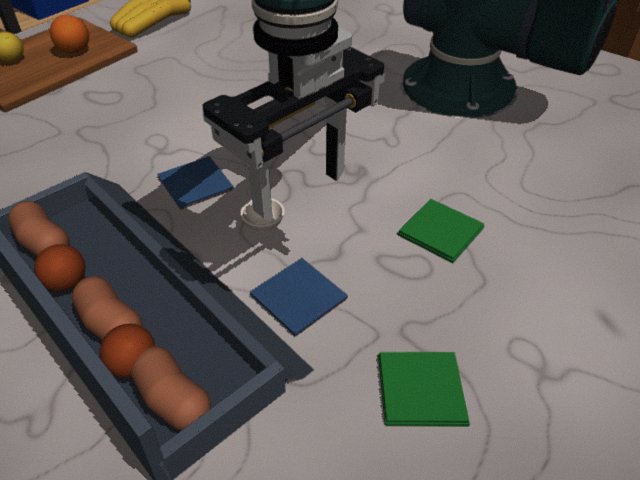

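The coaster lies flat with its blue face up at (299,296). The other coaster at (195,181) and the dish at (262,212) are where they started, and the gripper is clear of everything.

```bash
python3 -c "
from bench import robot
print(robot.close_job())"
```

```text
the job is handed in; nothing more can be done
None
```

The job is handed in: the coaster was pushed up to lean on the bin, then tipped back flat with its blue face up, at 17.4 s of the 42 s allowed; the first tip slid out, so I pushed it up again, and the other coaster and the dish stayed where they were.

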